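# Store the retained sample and close the steel canister

## Task

Stand the purple-capped sample jar upright on the floor of the open steel canister, then close the canister with the larger of the two steel lids, so that the lid sits level and fully home on the rim. Set the jar and the lid down rather than dropping them, and leave the canister standing where it is.

Things in the scene. Friction and masses are not known exactly. Their poses are not given: they have to be found in the camera images.
- canister: Open, empty round steel canister, loose, 1.3 kg. Inside diameter 156 mm, outside 162, height 105, floor 5 thick. Two ear handles reach to 101 mm from the axis along its +y and -y, 62 to 70 mm up. Origin: centre of its underside, z up (rim at z = 105 mm, inner floor at z = 5). It and the large lid swap sides from run to run.
- jar_purple: Sample jar, white body, PURPLE cap (top 27 mm), standing upright: plain cylinder 40 mm in diameter, 80 mm high, about 0.09 kg. Origin: centre of its underside, z up. Two bystander jars of the same size, with a white and a green cap, stand near it (axes at least 95 mm apart); the three change places.
- lid: Large steel lid, right way up on the bench, 0.35 kg. Disc 168 mm across, 4 thick; below it a tapered plug 14 mm deep, 128 across at the bottom, 146 at the top (5 mm play in the canister); central upright black knob 28 mm across, 36 tall. Origin: centre of the plug's underside, z up: disc at 14 to 18 mm, knob 18 to 54. Fully home, this origin is 91 mm above the canister's.
- small_lid: Bystander: a similar steel lid, only 110 mm across and 50 mm high with its black knob, lying beyond the work; too small for the canister. Origin: centre of its underside, z up.
Not all that is in view belongs to the job. What is shaped like the jar_purple but orange or red is not meant.

How it is judged:
On the way, in this order (a step that is already met when the one before it is completed fails the run):
1. the purple-capped jar stands upright and released on the canister's floor (horizontal distance between jar_purple and canister below 0.065 m and z of jar_purple in the frame of canister between -0.003 and 0.012 m and angle between jar_purple's own z axis and vertical below 0.17 rad and contact force between the fingers and jar_purple below 0.1 N and linear speed of jar_purple below 0.02 m/s), for 0.2 s.
2. the large lid sits level and fully home on the canister, released (horizontal distance between lid and canister below 0.01 m and z of lid in the frame of canister between 0.086 and 0.095 m and angle between lid's own z axis and vertical below 0.1 rad and contact force between the fingers and lid below 0.1 N and linear speed of lid below 0.02 m/s), for 0.2 s.
At the end, for the whole second after the job is handed in: Jar upright (10 deg) on the canister floor; large lid level (within 5.7 deg), fully home (disc within 4 mm of resting on the rim, centre within 10 mm of the canister axis); canister upright (5.7 deg), within 60 mm of its start; all at rest (horizontal distance between jar_purple and canister below 0.065 m and z of jar_purple in the frame of canister between -0.003 and 0.012 m and angle between jar_purple's own z axis and vertical below 0.17 rad and horizontal distance between lid and canister below 0.01 m and z of lid in the frame of canister between 0.086 and 0.095 m and angle between each of lid, canister's own z axis and vertical below 0.1 rad and distance of canister from where it was at the start of the episode below 0.06 m and linear speed of each of jar_purple, lid, canister below 0.02 m/s); the robot touches nothing.
It fails at once if the jar is let fall: unheld and faster than 0.8 m/s (a drop of more than about 30 mm) (contact force between the fingers and jar_purple below 0.1 N and linear speed of jar_purple above 0.8 m/s).
It fails at once if the lid is let fall: unheld and faster than 0.8 m/s (a drop of more than about 30 mm) (contact force between the fingers and lid below 0.1 N and linear speed of lid above 0.8 m/s).
It also fails if it takes over 64 s, if anything falls off the work surface, if the arm or the gripper's body presses on something with over 40 N, if the wrist force passes 120 N, or if a joint passes its speed limit or range.

## Robot

A 6-joint arm with a two-finger parallel gripper is mounted at the origin on the work surface. World frame = base frame: x ahead of the robot, y to its left, z up, the work surface at z = 0. Lengths are in m, angles in rad, forces in N, time in s.
With the tool pointing down it reaches from about 0.35 to 0.775 m from the base axis. Payload 5.5 kg.
Tool frame: the origin (TCP) lies midway between the tips of the shut fingers; the grasp point (between the pads) lies 19 mm behind it; z points along the fingers, y is the line along which they close (so a half turn about z gives the same grasp; the last joint's range is limited). The gripper opens to 85 mm and grips with 20 to 120 N. Pads are 22 mm wide; open, the fingers measure 114 mm over their backs; the gripper's body (76 mm by 85 mm) begins 54 mm behind the grasp point. The pads swing forward as they close: fully open they stand 13 mm farther back than shut.
Start: joints at [-1.389, 0.313, 0.046, 1.304, 0, 1.431], TCP at [0.182, -0.546, 0.231] pointing down, gripper open.
Joint ranges: [-2.76, 2.76], [-0.86, 1.69], [-1.03, 1.26], [-2.2, 2.34], [-1.47, 1.5], [-3.14, 3.14]. Speed limits (rad/s): [2.57, 2.57, 3.14, 3.14, 3.14, 3.14].

## Interface

Orientations are given as a unit quaternion [w, x, y, z].
In Python, from workcell import env gives the robot as it stands.
- The arm moves only by the tool move_arm, never from a script. Its argument "targets" is a list of rows, each a list of 3 entries, a list of its own where there are three numbers: the shift along the tool's x, y, z in mm, then the turn, a rotation vector about the tool's x, y, z in units of 10 degrees (1.0 is 10 degrees), then the closure, from -1 (fully open) to 1 (shut). In form: [[[dx, dy, dz], [ax, ay, az], gripper], ...]. A call has 1 to 5 rows; each row is the pose to reach, as a shift and turn from the pose commanded when the call began, along the tool's axes at that moment; what a row does not reach only later rows make up. A row lasts 1/8 s, in which the tool goes at most 62.5 mm and 10.7 degrees, less where a joint would pass 70% of its speed; a pose out of reach is approached as far as the arm can. A call with a gripper value outside its range is refused whole. The fingers move at their own pace and stop on an object; "squeeze" is the grip in N (left out, the last holds). Time passes only in rows, so rows that repeat a pose let the fingers close. It gives the time, the measured TCP pose, the force, the opening and the grip force at its end, in the units of the state.
- env.get_state(): the state, without advancing time (a new reading comes with each control period).
- env.read_camera(name): name is "scene" or "top" or "wrist"; returns a dict with "pixels" (400x640x3 uint8, red, green, blue), "fovy" (degrees; the focal length in pixels is half the picture's height over the tangent of half this angle, whatever the lens; pixels are square), "cx", "cy" (the principal point, pixels), "extrinsics" (4x4, takes a point from world to camera coordinates); the wrist camera has in their place "mount" (4x4, takes a point from camera to tool coordinates, whose origin is the TCP and whose axes are the flange's). Camera axes: x right, y up, looking along -z (the intrinsics and any distortion apply to the point x, -y, -z); pixel columns grow to the right and rows downward; lengths in m; the calibration is good to about 2 mm. A picture is of the moment at which its call begins: read the wrist's pose just before it. There is no depth.
- env.hand_in(): hands the job in; it is judged then, once.
Trained networks look in a picture, given as the dict that the camera call returned (one of the last four; its "shot" number tells which), for a name from the list of things; names that differ only in an ending like _2 or _b are one class to them, and where a whole thing is asked for, a point or a joint stands for the part that bears it (a point fixed in the world has none). Each returns a list of dicts, best first, with "confidence" (0 to 1); they miss things now and then, are a little off and sometimes report something else, mostly with a low value. They report only what shows in the picture. A call takes as long as a camera call. They do not tell look-alikes from the thing itself.
- env.spot_in(thing, picture): "centre" ([x, y, z] in m, in world coordinates, good to about 4 mm: the middle of the surface that is visible of it).
- env.regions_of(thing, picture): "mask" (400x640 bool, what is visible of it).
- env.landmark_of(thing, picture): "centre" ([x, y, z] in m, in world coordinates, good to about 4 mm: a listed point, or the origin of a listed thing).
The state is a dict: "clock": time; "joint_pos": joint angles; "qvel": joint speeds; "tau": joint torques, N m; "tcp_pos": TCP position; "orientation": TCP orientation; "wrist_force": force on the tool from outside, world axes, zero at the start; "ft_torque": the same for the moment, N m; "finger_gap": finger opening in m; "grip_force": force on a finger pad.
Only numpy, scipy, OpenCV 4.12 (cv2) and the standard library are available. Lean on these libraries where they do the work, as an engineer would, in place of code of your own. Each camera call takes 0.05 s, during which the arm holds its last target. There are 200 camera calls.

## Working session

There is one attempt and no reset: what is moved stays moved. The work goes in short steps, Python scripts to look and compute and a tool call to move; the robot and the scene stay as the last step left them, time stands still between calls to the robot, and variables do not carry over. Pictures are saved under pics/ and viewed, at most 10 in all, crops included, and the job is handed in when it is done.

Besides the shell and the picture viewer there is one more tool, called in YAML: its name, and indented under it one key for each argument. move_arm: Moves the arm, as the interface text tells. Its arguments: {"type":"object","properties":{"targets":{"type":"array","items":{"type":"array"}},"squeeze":{"type":"number"}},"required":["targets"]}

```bash
mkdir -p pics; ls; cat > h.py <<'E'
import numpy as np, cv2
from scipy.spatial.transform import Rotation as R
from workcell import env
def save(p,n): cv2.imwrite(f'pics/{n}.png',p['pixels'][:,:,::-1])
def Rt(s): q=s['orientation']; return R.from_quat([q[1],q[2],q[3],q[0]]).as_matrix()
def proj(p,X):
    f=200/np.tan(np.radians(p['fovy'])/2); c=(p['extrinsics']@np.append(X,1))[:3]
    return p['cx']+f*c[0]/-c[2], p['cy']-f*c[1]/-c[2]
def ray(p,u,v,z):
    f=200/np.tan(np.radians(p['fovy'])/2); d=np.array([(u-p['cx'])/f,-(v-p['cy'])/f,-1])
    E=p['extrinsics']; d=E[:3,:3].T@d; o=-E[:3,:3].T@E[:3,3]
    return o+d*(z-o[2])/d[2]
E
python3 - <<'E'
from h import *
s=env.get_state(); print({k:np.round(v,3) for k,v in s.items()}); print(Rt(s).round(2))
for n in ('top','scene'):
    p=env.read_camera(n); save(p,n+'0'); print(n,p['fovy'],p['cx'],p['cy'],[k for k in p])
    for t in ('canister','jar_purple','lid','small_lid'):
        print(t,[(np.round(d['centre'],3),round(d['confidence'],2),np.round(proj(p,d['centre']))) for d in env.landmark_of(t,p)])
E
```

```text
pics
{'clock': np.float64(0.0), 'joint_pos': array([-1.389,  0.314,  0.045,  1.304, -0.   ,  1.431]), 'qvel': array([ 0.   , -0.002, -0.001, -0.001, -0.002,  0.   ]), 'tau': array([ 1.0000e-03, -4.8063e+01,  2.9853e+01,  2.0000e-02, -0.0000e+00,
        0.0000e+00]), 'tcp_pos': array([ 0.182, -0.545,  0.23 ]), 'orientation': array([-0.001,  0.987,  0.16 , -0.   ]), 'wrist_force': array([-0.151, -0.926, -0.022]), 'ft_torque': array([-0.004, -0.064, -0.017]), 'grip_force': np.float64(0.0), 'finger_gap': np.float64(0.085)}
[[ 0.95  0.32 -0.  ]
 [ 0.32 -0.95  0.  ]
 [ 0.   -0.   -1.  ]]
top 46.5852036505928 317.64073428774924 204.6363538577735 ['pixels', 'fovy', 'cx', 'cy', 'extrinsics', 'shot']
canister [(array([0.488, 0.024, 0.002]), 0.8, array([293., 256.]))]
jar_purple [(array([ 0.731, -0.246, -0.003]), 0.75, array([390., 174.])), (array([ 0.645, -0.261, -0.001]), 0.67, array([395., 203.])), (array([ 0.713, -0.318, -0.   ]), 0.56, array([415., 180.]))]
lid [(array([0.489, 0.256, 0.001]), 0.97, array([210., 253.]))]
small_lid [(array([0.763, 0.007, 0.002]), 0.56, array([302., 160.]))]
scene 53.644297591407245 322.8495694876645 196.33081175151364 ['pixels', 'fovy', 'cx', 'cy', 'extrinsics', 'shot']
canister [(array([0.482, 0.021, 0.002]), 0.72, array([355., 172.]))]
jar_purple [(array([ 0.732, -0.244, -0.004]), 0.93, array([232., 242.])), (array([ 0.646, -0.256,  0.002]), 0.88, array([235., 212.])), (array([ 0.57 , -0.304, -0.   ]), 0.85, array([222., 190.])), (array([ 0.71 , -0.317, -0.   ]), 0.75, array([201., 232.]))]
lid [(array([ 0.486,  0.26 , -0.003]), 0.82, array([449., 176.]))]
small_lid [(array([ 0.765,  0.009, -0.002]), 0.78, array([351., 257.]))]
```

```bash
python3 - <<'E'
import cv2
a=cv2.imread('pics/top0.png'); b=cv2.imread('pics/scene0.png')
c=cv2.resize(a[130:250,340:480],None,fx=4,fy=4,interpolation=cv2.INTER_CUBIC); cv2.imwrite('pics/crop0.png',c)
E
```

```text
(no output)
```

View pics/top0.png

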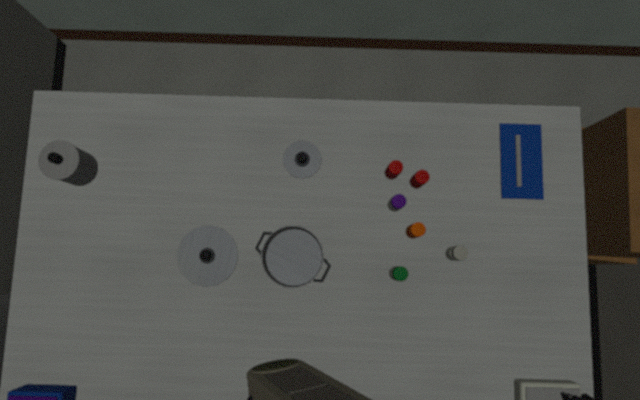

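View pics/crop0.png

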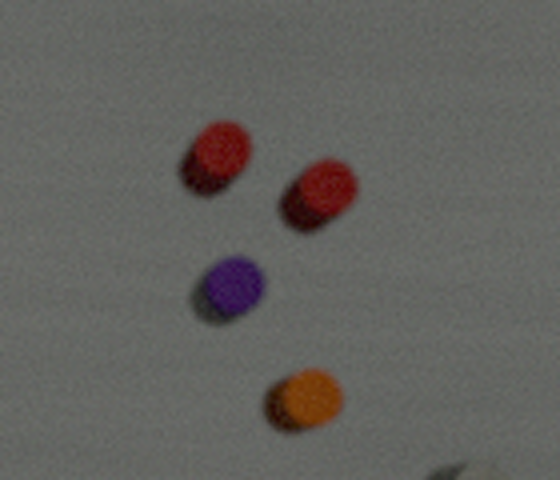

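View pics/scene0.png

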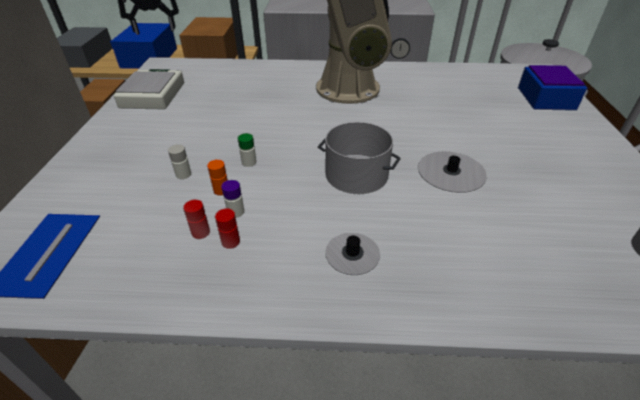

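Candidates for the jar in the top view are purple (398,201), red (395,168) and (420,178), orange (417,230), green (400,273) and white (457,253). In the crop, only the one at (398,201) has a purple cap on a white body. It's at about (0.645, -0.259), and its neighbours are about 87 mm away, so I'll close the fingers roughly along y.

move_arm:
  targets:
    - [[58,-14,0],[0,0,0.2],-1]
    - [[117,-28,0],[0,0,0.4],-1]
    - [[175,-42,0],[0,0,0.6],-1]
    - [[234,-56,0],[0,0,0.8],-1]
    - [[292,-70,0],[0,0,1.0],-1]

```text
clock: 1.12
tcp_pos: [0.4383, -0.3857, 0.2315]
orientation: [0.0, 0.997, 0.073, 0.0]
wrist_force: [0.6, -1.2, 0.1]
finger_gap: 0.0858
grip_force: 0.0
```

```bash
cat >> h.py <<'E'
def togo(X):
    s=env.get_state(); print('t',round(float(s['clock']),2),'tcp',s['tcp_pos'].round(4),'q',s['joint_pos'].round(2),'F',s['wrist_force'].round(1),'gap',round(float(s['finger_gap']),4),'grip',round(float(s['grip_force']),1))
    A=Rt(s); print('yaw',np.degrees(np.arctan2(A[1,0],A[0,0])).round(1),'tilt',np.degrees(np.arccos(-A[2,2])).round(2),'tool mm',(A.T@(np.array(X)-s['tcp_pos'])*1000).round(1))
E
python3 -c "
from h import *
togo([.6455,-.2585,.2])"
```

```text
t 1.12 tcp [ 0.4383 -0.3857  0.2315] q [-0.86  0.33  0.07  1.31 -0.    2.14] F [ 0.6 -1.2  0.1] gap 0.0858 grip 0.0
yaw 8.4 tilt 0.05 tool mm [223.5 -95.7  31.5]
```

move_arm:
  targets:
    - [[56,-24,5],[0,0,0],-1]
    - [[112,-48,12],[0,0,0],-1]
    - [[168,-72,20],[0,0,0],-1]
    - [[210,-90,25],[0,0,0],-1]
    - [[224,-96,30],[0,0,0],-1]

```text
clock: 1.75
tcp_pos: [0.6462, -0.2568, 0.2004]
orientation: [-0.0, 0.997, 0.075, -0.0]
wrist_force: [-0.8, -0.2, -0.5]
finger_gap: 0.0854
grip_force: 0.0
```

move_arm:
  targets:
    - [[0,0,0],[0,0,0],-1]
    - [[0,0,0],[0,0,0],-1]

```text
clock: 2.0
tcp_pos: [0.6432, -0.26, 0.2016]
orientation: [0.0, 0.997, 0.073, -0.0]
wrist_force: [0.1, 0.0, 0.1]
finger_gap: 0.0853
grip_force: 0.0
```

```bash
cat >> h.py <<'E'
def wrist(n=None):
    s=env.get_state(); p=env.read_camera('wrist'); T=np.eye(4); T[:3,:3]=Rt(s); T[:3,3]=s['tcp_pos']
    p['extrinsics']=np.linalg.inv(T@p['mount'])
    if n: save(p,n)
    return p
E
python3 - <<'E'
from h import *
p=wrist('w1')
for d in env.landmark_of('jar_purple',p): print(np.round(d['centre'],4),round(d['confidence'],2),np.round(proj(p,d['centre'])))
for d in env.regions_of('jar_purple',p):
    m=d['mask']; print(round(d['confidence'],2),np.round(np.argwhere(m).mean(0)),p['pixels'][m].mean(0).round(),m.sum())
hsv=cv2.cvtColor(p['pixels'],cv2.COLOR_RGB2HSV); m=cv2.inRange(hsv,(120,70,20),(150,255,255))
n,l,st,c=cv2.connectedComponentsWithStats(m); 
for i in range(1,n):
    if st[i,4]>300: print('purple',st[i],c[i],'at z.08',ray(p,*c[i],.08).round(4))
togo([.6455,-.2585,.036])
E
```

```text
[ 0.7096 -0.3137  0.0011] 0.89 [392. 111.]
[ 5.674e-01 -3.047e-01  4.000e-04] 0.67 [357. 241.]
[ 6.418e-01 -2.591e-01 -6.000e-04] 0.65 [326. 170.]
[ 0.7332 -0.2455 -0.0028] 0.58 [326.  74.]
[ 0.4876  0.0215 -0.0037] 0.51 [ 63. 264.]
0.97 [183. 321.] [46. 22. 72.] 2458
0.94 [262. 363.] [99. 42. 12.] 2690
0.68 [115. 409.] [93. 14. 14.] 2820
0.68 [ 69. 326.] [114.  22.  20.] 2485
purple [ 297  163   48   52 1978] [320.47876643 188.49292214] at z.08 [ 0.6455 -0.2542  0.08  ]
t 2.15 tcp [ 0.6433 -0.2603  0.2021] q [-0.5   0.56  0.36  1.37 -0.    2.5 ] F [-0.7 -0.1  0.3] gap 0.085 grip 0.0
yaw 8.3 tilt 0.05 tool mm [  2.4  -1.6 166.1]
```

View pics/w1.png

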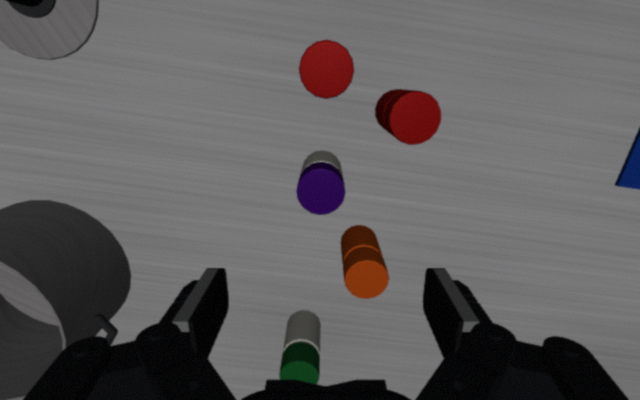

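The wrist view shows the purple cap at (320,188), clear of both reds and the orange. The networks and my colour estimate agree on about (0.644, -0.257). I'll descend there.

move_arm:
  targets:
    - [[1,-3,40],[0,0,0],-1]
    - [[1,-3,80],[0,0,0],-1]
    - [[1,-3,120],[0,0,0],-1]
    - [[1,-3,150],[0,0,0],-1]
    - [[1,-3,169],[0,0,0],-1]

```text
clock: 2.78
tcp_pos: [0.6432, -0.2564, 0.0309]
orientation: [-0.0, 0.997, 0.073, -0.001]
wrist_force: [-0.0, 0.3, 0.5]
finger_gap: 0.085
grip_force: 0.0
```

move_arm:
  targets:
    - [[0,0,0],[0,0,0],-1]
    - [[0,0,0],[0,0,0],0.0]
    - [[0,0,0],[0,0,0],0.4]
    - [[0,0,0],[0,0,0],1]
    - [[0,0,0],[0,0,0],1]
  squeeze: 30

```text
clock: 3.4
tcp_pos: [0.6455, -0.2563, 0.0338]
orientation: [0.001, 0.997, 0.074, 0.001]
wrist_force: [-1.6, -0.2, 6.1]
finger_gap: 0.0392
grip_force: 30.4
```

move_arm:
  targets:
    - [[0,0,0],[0,0,0],1]
    - [[0,0,0],[0,0,0],1]
    - [[0,0,0],[0,0,0],1]

```text
clock: 3.78
tcp_pos: [0.6455, -0.2563, 0.0338]
orientation: [0.001, 0.997, 0.074, 0.001]
wrist_force: [-0.9, 0.1, 5.4]
finger_gap: 0.0392
grip_force: 30.4
```

```bash
python3 - <<'E'
from h import *
togo([.486,.0225,.2])
p=env.read_camera('top'); save(p,'top1')
f=200/np.tan(np.radians(p['fovy'])/2); print('f',f)
for d in env.regions_of('canister',p): m=d['mask'].astype('uint8'); print(d['confidence'],cv2.boundingRect(m))
for t in ('canister','lid'):
    for n in ('top','scene'):
        q=env.read_camera(n); print(t,[(d['centre'].round(4) if hasattr(d['centre'],'round') else d['centre'],d['confidence']) for d in env.landmark_of(t,q)])
E
```

```text
t 3.77 tcp [ 0.6455 -0.2563  0.0338] q [-0.49  0.65  0.08  1.   -0.    2.5 ] F [-0.9  0.1  5.4] gap 0.0392 grip 30.4
yaw 8.4 tilt 0.14 tool mm [-116.6 -298.9 -166.9]
f 464.5599127764873
0.77 (255, 225, 75, 63)
canister [([0.4856, 0.0261, 0.0019], 0.6)]
canister [([0.4832, 0.0209, 0.0024], 0.73), ([0.4831, 0.2617, -0.0036], 0.21)]
lid [([0.4872, 0.2565, 0.0007], 0.92)]
lid [([0.4842, 0.26, 0.0], 0.57)]
```

move_arm:
  targets:
    - [[0,0,-20],[0,0,0],1]
    - [[0,0,-60],[0,0,0],1]
    - [[0,0,-105],[0,0,0],1]
    - [[0,0,-140],[0,0,0],1]
    - [[0,0,-155],[0,0,0],1]

```text
clock: 4.9
tcp_pos: [0.6457, -0.2562, 0.1897]
orientation: [0.001, 0.997, 0.074, 0.001]
wrist_force: [-0.0, 0.4, -1.1]
finger_gap: 0.0391
grip_force: 30.4
```

move_arm:
  targets:
    - [[-10,-25,0],[0,0,-0.4],1]
    - [[-25,-65,0],[0,0,-0.9],1]
    - [[-42,-110,0],[0,0,-1.4],1]
    - [[-60,-155,0],[0,0,-1.9],1]
    - [[-78,-200,0],[0,0,-2.4],1]

```text
clock: 5.52
tcp_pos: [0.5366, -0.068, 0.1859]
orientation: [-0.001, 0.96, 0.281, -0.001]
wrist_force: [1.0, 1.1, -1.0]
finger_gap: 0.0391
grip_force: 30.4
```

```bash
python3 -c "
from h import *
togo([.4855,.0235,.19])"
```

```text
t 5.53 tcp [ 0.5366 -0.068   0.1859] q [-0.27  0.27 -0.13  1.18  0.    2.3 ] F [ 1.   1.1 -1. ] gap 0.0391 grip 30.4
yaw 32.6 tilt 0.12 tool mm [   6.2 -104.6   -4. ]
```

move_arm:
  targets:
    - [[2,-40,0],[0,0,0],1]
    - [[4,-80,0],[0,0,0],1]
    - [[6,-100,0],[0,0,0],1]
    - [[6,-104,0],[0,0,0],1]
    - [[6,-104,0],[0,0,0],1]

```text
clock: 6.15
tcp_pos: [0.4881, 0.0211, 0.1871]
orientation: [0.0, 0.96, 0.279, 0.0]
wrist_force: [-0.2, -0.8, -1.5]
finger_gap: 0.0389
grip_force: 30.5
```

```bash
python3 - <<'E'
from h import *
p=wrist('w2')
for d in env.landmark_of('canister',p): print(np.round(d['centre'],4),round(d['confidence'],2))
for t in ('jar_purple','canister'):
    q=env.read_camera('top'); print(t,[(np.round(d['centre'],4),d['confidence']) for d in env.landmark_of(t,q)])
togo([.4855,.0235,.039])
# draw expected rim for the estimate
im=p['pixels'][:,:,::-1].copy()
for a in np.linspace(0,6.28,60): 
    u,v=proj(p,[.4855+.081*np.cos(a),.0235+.081*np.sin(a),.105])
    if abs(u)<2000 and abs(v)<2000: cv2.circle(im,(int(u),int(v)),1,(0,255,0),-1)
t=env.get_state()['tcp_pos']; cv2.circle(im,tuple(int(x) for x in proj(p,t)),3,(0,0,255),-1)
cv2.imwrite('pics/w2.png',im)
E
```

```text
[0.4882 0.0219 0.0034] 0.57
jar_purple [(array([ 0.735 , -0.2449, -0.0018]), 0.7), (array([ 0.5681, -0.3061, -0.0012]), 0.67)]
canister []
t 6.45 tcp [0.4879 0.0209 0.1872] q [-0.12  0.17 -0.26  1.15 -0.    2.45] F [ 0.6  0.1 -0.7] gap 0.0393 grip 30.5
yaw 32.4 tilt 0.01 tool mm [ -0.6  -3.5 148.2]
```

View pics/w2.png

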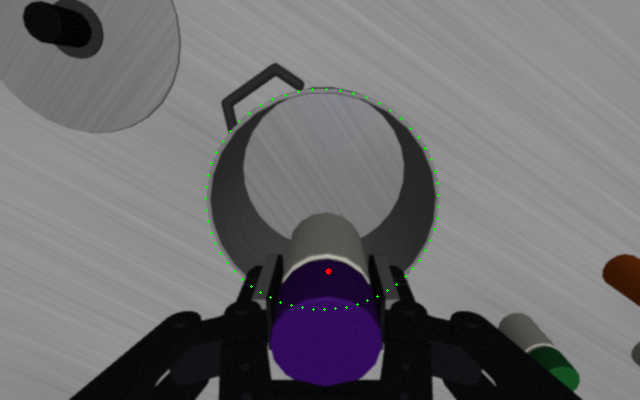

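The drawn rim fits the real one at (322,200) with a radius of about 115 px. The jar hangs over the middle, so I'm lowering it.

move_arm:
  targets:
    - [[0,-2,35],[0,0,0],1]
    - [[0,-2,75],[0,0,0],1]
    - [[0,-2,110],[0,0,0],1]
    - [[0,-2,132],[0,0,0],1]
    - [[0,-2,142],[0,0,0],1]

```text
clock: 7.08
tcp_pos: [0.4857, 0.023, 0.044]
orientation: [-0.0, 0.96, 0.279, -0.001]
wrist_force: [-0.2, -0.3, -0.5]
finger_gap: 0.0396
grip_force: 30.5
```

move_arm:
  targets:
    - [[0,0,3],[0,0,0],1]
    - [[0,0,5],[0,0,0],1]
    - [[0,0,5],[0,0,0],1]

```text
clock: 7.45
tcp_pos: [0.4871, 0.0231, 0.041]
orientation: [0.0, 0.96, 0.279, 0.001]
wrist_force: [1.5, -0.1, -0.7]
finger_gap: 0.0389
grip_force: 30.5
```

move_arm:
  targets:
    - [[0,0,1],[0,0,0],1]
    - [[0,0,2],[0,0,0],1]
    - [[0,0,2],[0,0,0],1]

```text
clock: 7.82
tcp_pos: [0.4868, 0.0232, 0.0388]
orientation: [0.0, 0.96, 0.279, 0.0]
wrist_force: [-1.2, -0.4, 4.2]
finger_gap: 0.0393
grip_force: 30.8
```

Contact shows at 4 N. I'll release gently, then rise.

move_arm:
  targets:
    - [[0,0,0],[0,0,0],0.0]
    - [[0,0,0],[0,0,0],-0.2]
    - [[0,0,0],[0,0,0],-0.5]
    - [[0,0,0],[0,0,0],-0.5]
    - [[0,0,0],[0,0,0],-0.5]

```text
clock: 8.45
tcp_pos: [0.4865, 0.0232, 0.0382]
orientation: [0.0, 0.96, 0.279, -0.0]
wrist_force: [-0.9, 0.5, 0.8]
finger_gap: 0.0644
grip_force: 0.0
```

move_arm:
  targets:
    - [[0,0,-15],[0,0,0],-0.5]
    - [[0,0,-50],[0,0,0],-0.5]
    - [[0,0,-100],[0,0,0],-0.5]
    - [[0,0,-140],[0,0,0],-0.5]
    - [[0,0,-160],[0,0,0],-0.5]

```text
clock: 9.07
tcp_pos: [0.4877, 0.0231, 0.2021]
orientation: [0.001, 0.96, 0.279, 0.002]
wrist_force: [-0.2, -0.1, 0.5]
finger_gap: 0.0639
grip_force: 0.0
```

```bash
python3 - <<'E'
from h import *
p=wrist('w3')
for t in ('canister','jar_purple','lid'): print(t,[(np.round(d['centre'],4),round(d['confidence'],2)) for d in env.landmark_of(t,p)])
togo([.486,.258,.2])
E
```

```text
canister [(array([0.49  , 0.0212, 0.0011]), 0.6)]
jar_purple [(array([ 0.568 , -0.3049, -0.0006]), 0.87), (array([0.4823, 0.0207, 0.0044]), 0.82)]
lid [(array([ 4.854e-01,  2.585e-01, -3.000e-04]), 0.87)]
t 9.28 tcp [0.4866 0.0232 0.1987] q [-0.12  0.16 -0.24  1.18 -0.    2.46] F [ 0.2 -0.2 -0.5] gap 0.0639 grip 0.0
yaw 32.4 tilt 0.06 tool mm [ 125.5 -198.4   -1.4]
```

View pics/w3.png

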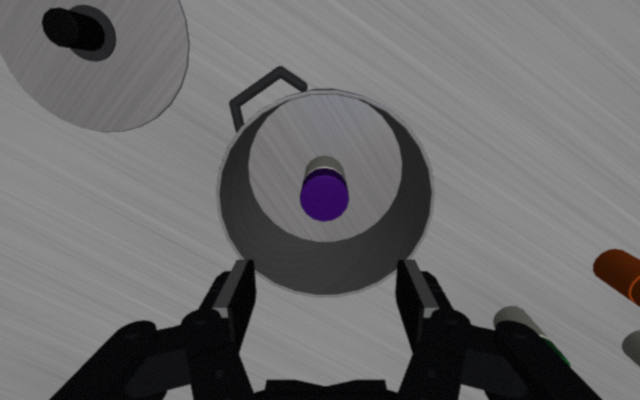

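The jar stands upright in the canister, cap at (324,195). Next is the lid, whose knob shows at (75,30).

move_arm:
  targets:
    - [[25,-40,0],[0,0,-0.5],-0.5]
    - [[54,-86,0],[0,0,-1.0],-0.7]
    - [[85,-134,0],[0,0,-1.5],-1]
    - [[112,-178,0],[0,0,-2.0],-1]
    - [[125,-198,0],[0,0,-2.5],-1]

```text
clock: 9.9
tcp_pos: [0.4843, 0.2596, 0.1964]
orientation: [-0.0, 0.876, 0.483, -0.001]
wrist_force: [1.0, -1.2, -0.4]
finger_gap: 0.0856
grip_force: 0.0
```

move_arm:
  targets:
    - [[0,0,0],[0,0,0],-1]
    - [[0,0,0],[0,0,0],-1]

```text
clock: 10.15
tcp_pos: [0.4851, 0.2566, 0.1972]
orientation: [0.0, 0.877, 0.48, -0.001]
wrist_force: [-0.1, 0.2, -0.1]
finger_gap: 0.0859
grip_force: 0.0
```

```bash
python3 - <<'E'
from h import *
p=wrist()
for t in ('lid','canister'): print(t,[(np.round(d['centre'],4),round(d['confidence'],2)) for d in env.landmark_of(t,p)])
im=p['pixels'][:,:,::-1].copy()
for r,z in ((.084,.018),(.014,.054),(.014,.018)):
  for a in np.linspace(0,6.28,60):
    u,v=proj(p,[.486+r*np.cos(a),.258+r*np.sin(a),z]); cv2.circle(im,(int(u),int(v)),1,(0,255,0),-1)
cv2.imwrite('pics/w4.png',im)
togo([.486,.258,.018])
E
```

```text
lid [(array([ 0.4804,  0.2603, -0.0014]), 0.59)]
canister [(array([ 0.49  ,  0.0219, -0.0017]), 0.79)]
t 10.3 tcp [0.4857 0.2562 0.198 ] q [ 0.34  0.28 -0.09  1.21 -0.    2.48] F [ 0.1 -0.4 -0.5] gap 0.0851 grip 0.0
yaw 57.3 tilt 0.04 tool mm [  1.8  -0.7 180. ]
```

View pics/w4.png

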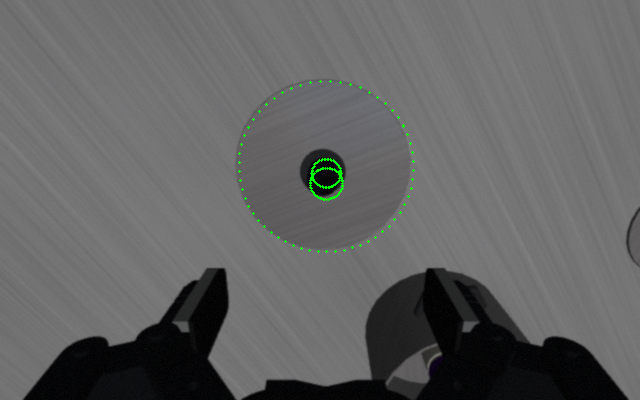

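The disc outline fits at centre (325,166), so the lid is at (0.486, 0.258). I'll descend and grip the knob.

move_arm:
  targets:
    - [[1,-1,40],[0,0,0],-1]
    - [[1,-1,85],[0,0,0],-1]
    - [[1,-1,130],[0,0,0],-0.6]
    - [[1,-1,160],[0,0,0],-0.5]
    - [[1,-1,175],[0,0,0],-0.5]

```text
clock: 10.92
tcp_pos: [0.4846, 0.2575, 0.0217]
orientation: [-0.0, 0.877, 0.48, -0.001]
wrist_force: [0.9, -0.8, -0.4]
finger_gap: 0.0639
grip_force: 0.0
```

move_arm:
  targets:
    - [[0,0,0],[0,0,0],-0.2]
    - [[0,0,0],[0,0,0],0.2]
    - [[0,0,0],[0,0,0],1]
    - [[0,0,0],[0,0,0],1]
    - [[0,0,0],[0,0,0],1]
  squeeze: 60

```text
clock: 11.55
tcp_pos: [0.4865, 0.2593, 0.0251]
orientation: [0.0, 0.877, 0.481, 0.001]
wrist_force: [-1.2, -0.0, 5.9]
finger_gap: 0.0265
grip_force: 59.5
```

move_arm:
  targets:
    - [[0,0,0],[0,0,0],1]
    - [[0,0,0],[0,0,0],1]
    - [[0,0,0],[0,0,0],1]

```text
clock: 11.92
tcp_pos: [0.4865, 0.2593, 0.025]
orientation: [0.0, 0.877, 0.481, 0.001]
wrist_force: [-1.0, -0.4, 6.4]
finger_gap: 0.0267
grip_force: 59.5
```

move_arm:
  targets:
    - [[0,0,-10],[0,0,0],1]
    - [[0,0,-40],[0,0,0],1]
    - [[0,0,-85],[0,0,0],1]
    - [[0,0,-125],[0,0,0],1]
    - [[0,0,-150],[0,0,0],1]

```text
clock: 12.55
tcp_pos: [0.4861, 0.259, 0.176]
orientation: [0.0, 0.877, 0.481, 0.001]
wrist_force: [0.3, -0.9, -3.3]
finger_gap: 0.0266
grip_force: 59.6
```

move_arm:
  targets:
    - [[-10,6,0],[0,0,0],1]
    - [[-40,26,0],[0,0,0],1]
    - [[-80,51,0],[0,0,0],1]
    - [[-110,70,0],[0,0,0],1]
    - [[-120,77,0],[0,0,0],1]

```text
clock: 13.18
tcp_pos: [0.4844, 0.1139, 0.1717]
orientation: [-0.0, 0.878, 0.479, -0.001]
wrist_force: [0.1, 0.0, -4.3]
finger_gap: 0.0262
grip_force: 59.6
```

```bash
python3 - <<'E'
from h import *
togo([.4865,.0225,.175])
p=wrist()
for t in ('lid','canister'): print(t,[(np.round(d['centre'],4),round(d['confidence'],2)) for d in env.landmark_of(t,p)])
im=p['pixels'][:,:,::-1].copy()
s=env.get_state(); c=s['tcp_pos']
def circ(X,r,z,col):
  for a in np.linspace(0,6.28,80):
    u,v=proj(p,[X[0]+r*np.cos(a),X[1]+r*np.sin(a),z])
    if abs(u)<2000 and abs(v)<2000: cv2.circle(im,(int(u),int(v)),1,col,-1)
circ(c,.084,c[2]-.025+.018,(0,255,0)); circ([.4865,.0225],.081,.105,(0,0,255))
cv2.imwrite('pics/w5.png',im)
for n in ('top','scene'):
  q=env.read_camera(n)
  for t in ('canister','lid'): print(n,t,[(np.round(d['centre'],4),round(d['confidence'],2)) for d in env.landmark_of(t,q)])
E
```

```text
t 13.18 tcp [0.4844 0.1139 0.1717] q [ 0.07  0.19 -0.26  1.12 -0.    2.21] F [ 0.1  0.  -4.3] gap 0.0262 grip 59.6
yaw 57.3 tilt 0.18 tool mm [-75.7  51.2  -3.2]
lid [(array([0.4823, 0.1148, 0.1449]), 0.61)]
canister []
top canister [(array([4.845e-01, 2.380e-02, 4.000e-04]), 0.91)]
top lid [(array([0.4881, 0.1152, 0.1479]), 0.91)]
scene canister [(array([ 0.7653,  0.0064, -0.0031]), 0.18)]
scene lid [(array([0.4856, 0.1181, 0.1456]), 0.97)]
```

View pics/w5.png

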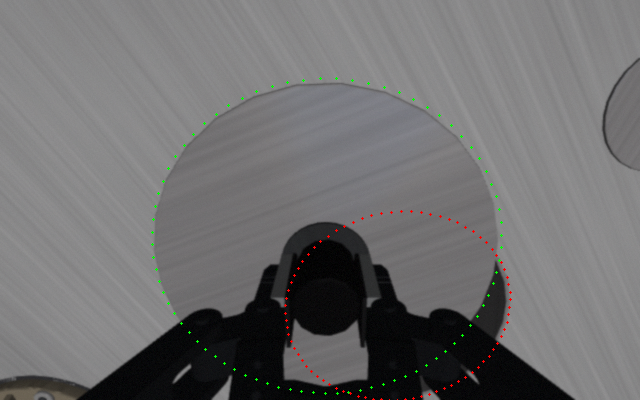

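The held lid's outline matches the TCP-centred ring to within about 2 mm, and the canister edge at (505,290) fits its estimate. I'll carry on over it.

move_arm:
  targets:
    - [[-30,20,0],[0,0,0],1]
    - [[-60,40,0],[0,0,0],1]
    - [[-76,51,0],[0,0,0],1]
    - [[-77,51,0],[0,0,0],1]
    - [[-77,51,0],[0,0,0],1]

```text
clock: 14.25
tcp_pos: [0.4872, 0.0245, 0.1733]
orientation: [-0.0, 0.877, 0.481, 0.0]
wrist_force: [-0.9, 0.0, -2.9]
finger_gap: 0.0265
grip_force: 59.7
```

```bash
python3 - <<'E'
from h import *
togo([.4865,.0228,.116])
for n in ('top','scene'):
  q=env.read_camera(n)
  for t in ('canister','lid'): print(n,t,[(np.round(d['centre'],4),round(d['confidence'],2)) for d in env.landmark_of(t,q)])
E
```

```text
t 14.25 tcp [0.4872 0.0245 0.1733] q [-0.11  0.17 -0.28  1.12  0.    2.02] F [-0.9  0.  -2.9] gap 0.0265 grip 59.7
yaw 57.5 tilt 0.02 tool mm [-1.9  0.3 57.3]
top canister []
top lid []
scene canister []
scene lid [(array([0.4856, 0.0247, 0.148 ]), 0.85)]
```

move_arm:
  targets:
    - [[-1,0,15],[0,0,0],1]
    - [[-1,0,30],[0,0,0],1]
    - [[-1,0,40],[0,0,0],1]
    - [[-1,0,46],[0,0,0],1]
    - [[-1,0,50],[0,0,0],1]

```text
clock: 15.18
tcp_pos: [0.4867, 0.023, 0.1228]
orientation: [-0.0, 0.877, 0.48, -0.0]
wrist_force: [0.5, 1.0, -3.0]
finger_gap: 0.0264
grip_force: 59.7
```

move_arm:
  targets:
    - [[0,0,2],[0,0,0],1]
    - [[0,0,4],[0,0,0],1]
    - [[0,0,4],[0,0,0],1]

```text
clock: 15.55
tcp_pos: [0.4869, 0.023, 0.1194]
orientation: [0.0, 0.877, 0.481, 0.0]
wrist_force: [0.7, 0.2, -3.0]
finger_gap: 0.0262
grip_force: 59.7
```

No contact yet and the plug is well inside. Continuing slowly.

move_arm:
  targets:
    - [[0,0,1],[0,0,0],1]
    - [[0,0,2],[0,0,0],1]
    - [[0,0,3],[0,0,0],1]
    - [[0,0,3],[0,0,0],1]

```text
clock: 16.05
tcp_pos: [0.4868, 0.023, 0.1162]
orientation: [0.0, 0.877, 0.481, -0.0]
wrist_force: [0.0, 0.1, -3.4]
finger_gap: 0.0268
grip_force: 59.7
```

move_arm:
  targets:
    - [[0,0,1],[0,0,0],1]
    - [[0,0,2],[0,0,0],1]
    - [[0,0,2],[0,0,0],1]

```text
clock: 16.42
tcp_pos: [0.4869, 0.023, 0.116]
orientation: [0.0, 0.877, 0.481, 0.0]
wrist_force: [-4.9, -0.1, 11.2]
finger_gap: 0.0262
grip_force: 61.2
```

Contact is at TCP z = 0.116, exactly the height for a fully home lid. I'll ease off, release and rise.

move_arm:
  targets:
    - [[0,0,-1],[0,0,0],1]
    - [[0,0,-1],[0,0,0],0.3]
    - [[0,0,-1],[0,0,0],-0.1]
    - [[0,0,-1],[0,0,0],-0.4]
    - [[0,0,-1],[0,0,0],-0.4]
  squeeze: 20

```text
clock: 17.05
tcp_pos: [0.4868, 0.023, 0.1152]
orientation: [0.0, 0.877, 0.481, -0.0]
wrist_force: [0.4, -0.3, -0.8]
finger_gap: 0.0599
grip_force: 0.0
```

move_arm:
  targets:
    - [[0,0,0],[0,0,0],-0.4]
    - [[0,0,-10],[0,0,0],-0.4]
    - [[0,0,-45],[0,0,0],-0.4]
    - [[0,0,-85],[0,0,0],-0.4]
    - [[0,0,-110],[0,0,0],-0.4]

```text
clock: 17.68
tcp_pos: [0.4875, 0.0229, 0.2281]
orientation: [0.001, 0.877, 0.481, 0.001]
wrist_force: [1.0, 0.3, -0.9]
finger_gap: 0.0596
grip_force: 0.0
```

move_arm:
  targets:
    - [[-40,0,0],[0,0,0],-0.4]
    - [[-80,0,0],[0,0,0],-0.4]
    - [[-100,0,0],[0,0,0],-0.4]
    - [[-100,0,0],[0,0,0],-0.4]
    - [[-100,0,0],[0,0,0],-0.4]

```text
clock: 18.3
tcp_pos: [0.4334, -0.0611, 0.2258]
orientation: [0.0, 0.877, 0.48, 0.0]
wrist_force: [0.8, -0.5, 0.3]
finger_gap: 0.0598
grip_force: 0.0
```

```bash
python3 - <<'E'
from h import *
togo([0,0,0])
p=wrist()
for t in ('lid','canister'): print(t,[(np.round(d['centre'],4),round(d['confidence'],2)) for d in env.landmark_of(t,p)])
q=env.read_camera('scene')
for t in ('lid','canister'): print(t,[(np.round(d['centre'],4),round(d['confidence'],2)) for d in env.landmark_of(t,q)])
a=p['pixels'][:,:,::-1]; b=q['pixels'][80:220,270:450,::-1]
cv2.imwrite('pics/end.png',np.hstack([cv2.resize(a,(400,250)),cv2.resize(b,(321,250),interpolation=cv2.INTER_CUBIC)]))
E
```

```text
t 18.3 tcp [ 0.4334 -0.0611  0.2258] q [-0.32  0.05 -0.29  1.23  0.    1.82] F [ 0.8 -0.5  0.3] gap 0.0598 grip 0.0
yaw 57.4 tilt 0.06 tool mm [-181.9 -398.3  225.3]
lid [(array([0.484 , 0.0233, 0.0923]), 0.86)]
canister []
lid [(array([0.4881, 0.0249, 0.0895]), 0.56)]
canister []
```

View pics/end.png

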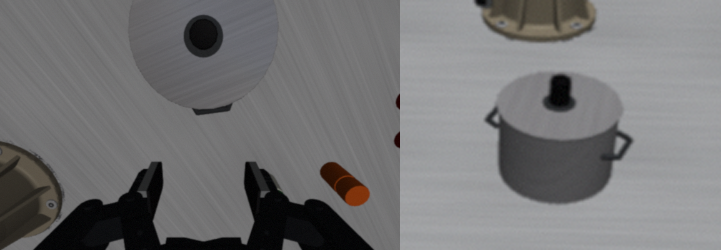

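The lid sits level and flush on the canister (knob at (560,88) in the right half), and the networks put its origin at z ≈ 0.091. I'm handing in.

```bash
python3 -c "
from workcell import env
print(env.hand_in())"
```

```text
the job is handed in; nothing more can be done
None
```

The purple-capped jar stands upright on the canister floor, the large lid sits level and fully home on the rim, and the job was handed in after about 18 s; the hand-in gave no verdict.

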